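Swap flat and charged battery packs between appliances and chargers

ROBOT

A 6-joint arm with a two-finger parallel gripper is mounted at the origin on a cart in front of the work surface, level with it; the furniture and walls round the work are solid. World frame = base frame: x ahead of the robot, y to its left, z up, the work surface at z = 0. Lengths are in mm, angles in rad, forces in N, time in s.
With the tool pointing down it reaches from about 300 to 775 mm from the base axis. Payload 14.6 kg.
Tool frame: the origin (TCP) lies at the centre of the arm's flange, where the gripper is bolted on; the fingertips stand 199 mm ahead of it and the grasp point (between the pads) lies 180 mm ahead of it; z points along the fingers, y is the line along which they close (so a half turn about z gives the same grasp; the last joint's range is limited). The gripper opens to 94 mm and grips with 3 to 60 N. Pads are 16 mm wide; open, the fingers measure 119 mm over their backs; the gripper's body (75 mm by 177 mm) begins 78 mm behind the grasp point.
Start: joints at [1.105, 0.3, 1.521, -0, 1.321, -0.067], TCP at [213.569, 506.832, 404.646] pointing down, gripper open.
Joint ranges: [-3.03, 3.03], [-0.79, 2.21], [0.23, 2.52], [-1.04, 4.18], [0, 3.07], [-2.55, 2.55]. Speed limits (rad/s): [2.22, 2.22, 2.57, 3.14, 3.14, 3.14].

INTERFACE

Orientations are given as [roll, pitch, yaw] about the fixed x, y, z axes, in that order (R = Rz(yaw) Ry(pitch) Rx(roll)).
In Python, from cell import manip, optics, workorder gives the robot as it stands.
- The arm moves only by the tool step_arm, never from a script. Its argument "increments" is a list that holds one entry, the list of rows, each a list of 7 numbers: the turn, a rotation vector about the tool's x, y, z as a fraction of full scale, then the shift along the tool's x, y, z as a fraction of full scale, then the closure, from -1 (fully open) to 1 (shut). In form: [[[wx, wy, wz, tx, ty, tz, fingers], ...]]. A call has 1 to 5 rows; each row shifts and turns the commanded pose from where the row before left it, along the tool's axes as they then stand; what a row does not reach is not made up. Full scale, the value 1, is 40 mm for a shift and 45 degrees for a turn. A row lasts 1/10 s, in which the tool goes at most 50 mm and 8.59 degrees, less where a joint would pass 70% of its speed; a pose out of reach is approached as far as the arm can. A call with a number of a shift or a turn outside -1 to 1 is refused whole. A call with a gripper value outside its range is refused whole. The fingers move at their own pace and stop on an object; "newtons" is the grip in N (left out, the last holds). Time passes only in rows, so rows that do not move let the fingers close. It gives the time, the measured TCP pose, the force, the opening and the grip force at its end, in the units of the state.
- manip.read_state(): the state, without advancing time (a new reading comes with each control period).
- optics.camera(name): name is "side" or "top"; returns a dict with "frame" (420x560x3 uint8, red, green, blue), "range_z" (420x560 float32, mm along the optical axis (not along the pixel's ray), 0 where there is no reading), "mtx" (3x3 intrinsics, pixels), "cam_to_world" (4x4, takes a point from camera to world coordinates). Camera axes: x right, y down, z forward; pixel columns grow to the right and rows downward; lengths in mm; the calibration is good to about 2 mm. A picture is of the moment at which its call begins.
- workorder.sign_off(): hands the job in; it is judged then, once.
The state is a dict: "clock": time; "joints": joint angles; "qd": joint speeds; "effort": joint torques, N m; "eef_pos": TCP position; "eef_rot": TCP orientation; "wrist_force": force on the tool from outside, world axes, zero at the start; "moment": the same for the moment, N m; "finger_gap": finger opening in mm; "finger_force": force on a finger pad.
Only numpy, scipy, OpenCV 4.12 (cv2) and the standard library are available. Lean on these libraries where they do the work, as an engineer would, in place of code of your own. Each camera call takes 0.05 s, during which the arm holds its last target. There are 200 camera calls.

TASK

The yellow work light and the red radio have run flat, and the packs in the two chargers are full. Swap them over: put the two full packs fully home in the light and the radio, one in each (either may have either), and the two flat packs fully home in the chargers, one in each. All four wells are taken, so you will need a free spot on the way: the bench between you and the two middle stations is clear. Do not knock over the brown dropper bottle.

Things in the scene. Friction and masses are not known exactly. Their poses are not given: they have to be found in the camera images.
- full_pack_white: Pack, 85 mm tall, 0.22 kg: black stem 44 (x) x 34 (y) x 40 (z) under a dark grey head 62 x 48 x 45. Grip the head from above across its 48 mm sides (y). Stands on its stem on bench or well floor; seated, only the head shows (top 95 mm above bench). Origin: centre of stem's underside, z up. White tape band. Gauge on top: four green lamps, full. Starts home in the grey charger.
- full_pack_blue: Battery pack with a band of blue tape across its top. Same size, axes and origin as full_pack_white. Gauge on top: four green lamps, full. It starts fully home in the blue charger.
- flat_pack_orange: Battery pack with a band of orange tape across its top. Same size, axes and origin as full_pack_white. Gauge on top: one red lamp, three dark, flat. It starts fully home in the work light.
- flat_pack_violet: Battery pack with a band of violet tape across its top. Same size, axes and origin as full_pack_white. Gauge on top: one red lamp, three dark, flat. It starts fully home in the radio.
- charger_grey: Pale grey charger, 124x108x44, fixed. Well in its top 49 (x) x 39 (y), floor 10 and rim 48 above bench, mouth flared over its top 12 to 63x53. Pack goes in stem down, long side along x, either way round; home: its origin 10 above and right over this origin, which is on the bench under the well's middle; x to its back, y left, z up.
- charger_blue: Blue bench charger of the same make as the grey one, 124 (x) x 108 (y) x 44 mm, fixed. Well, fit and origin as charger_grey. All wells have black liners and take any of the packs.
- area_light: Cordless work light, fixed: yellow base 152 (x) x 120 (y) x 44 mm with a battery well in its top; behind the well, 60 to 105 mm along +x, a tilted LED panel 124 mm wide rises to 116 mm. Well, fit and origin as charger_grey. 
- site_radio: Cordless workshop radio, fixed: black battery shelf 120 mm wide (y), 44 mm high, with a battery well; behind the well, 47 to 119 mm along +x, the red loudspeaker case, 180 mm wide, 104 mm high, handle up to 118 mm. Well, fit and origin as charger_grey. 
- solvent_dropper: Brown glass bottle with black dropper top, 33 mm across, 102 mm tall, loose bystander; origin at the centre of its underside, z up. Clear patch to park a pack: the bare bench (z = 0) between robot and the middle stations, x 0.42 to 0.46 m, y -0.10 to 0.10 m, is always free.
There are look-alikes about, which are no part of the job. What is shaped like the flat_pack_orange but turquoise is not meant.

How it is judged (in metres and radians):
At the end, for the whole second after the job is handed in: One flat pack sits in each charger and one full pack in the light and in the radio: each within 8 mm of its well's middle, its origin less than 14 mm above the station's, upright within 0.1 rad, released and at rest; the dropper bottle stands (((horizontal distance between flat_pack_orange and charger_grey below 0.008 m and z of flat_pack_orange in the frame of charger_grey between 0.005 and 0.014 m and angle between each of flat_pack_orange, flat_pack_violet's own z axis and vertical below 0.1 rad and horizontal distance between flat_pack_violet and charger_blue below 0.008 m and z of flat_pack_violet in the frame of charger_blue between 0.005 and 0.014 m) or (horizontal distance between flat_pack_orange and charger_blue below 0.008 m and z of flat_pack_orange in the frame of charger_blue between 0.005 and 0.014 m and angle between each of flat_pack_orange, flat_pack_violet's own z axis and vertical below 0.1 rad and horizontal distance between flat_pack_violet and charger_grey below 0.008 m and z of flat_pack_violet in the frame of charger_grey between 0.005 and 0.014 m)) and ((horizontal distance between full_pack_white and area_light below 0.008 m and z of full_pack_white in the frame of area_light between 0.005 and 0.014 m and angle between each of full_pack_white, full_pack_blue's own z axis and vertical below 0.1 rad and horizontal distance between full_pack_blue and site_radio below 0.008 m and z of full_pack_blue in the frame of site_radio between 0.005 and 0.014 m) or (horizontal distance between full_pack_white and site_radio below 0.008 m and z of full_pack_white in the frame of site_radio between 0.005 and 0.014 m and angle between each of full_pack_white, full_pack_blue's own z axis and vertical below 0.1 rad and horizontal distance between full_pack_blue and area_light below 0.008 m and z of full_pack_blue in the frame of area_light between 0.005 and 0.014 m)) and linear speed of each of full_pack_white, full_pack_blue, flat_pack_orange, flat_pack_violet below 0.02 m/s and angular speed of each of full_pack_white, full_pack_blue, flat_pack_orange, flat_pack_violet below 0.15 rad/s and angle between solvent_dropper's own z axis and vertical below 0.5 rad); the robot touches nothing.
It fails at once if the dropper bottle is knocked over (angle between solvent_dropper's own z axis and vertical above 0.6 rad).
It also fails if it takes over 120 s, if anything falls off the work surface, if the arm or the gripper's body presses on something with over 40 N, if the wrist force passes 120 N, or if a joint passes its speed limit or range.

## Working session

There is one attempt and no reset: what is moved stays moved. The work goes in short steps, Python scripts to look and compute and a tool call to move; the robot and the scene stay as the last step left them, time stands still between calls to the robot, and variables do not carry over. Pictures are saved under pics/ and viewed, at most 14 in all, crops included, and the job is handed in when it is done.

Besides the shell and the picture viewer there is one more tool, called after ">>>" by a JSON object that holds its "name" and its "arguments", one argument or row to a line. step_arm: Moves the arm, as the interface text tells. Its arguments: {"type":"object","properties":{"increments":{"type":"array","items":{"type":"array","items":{"type":"array","items":{"type":"number"}}}},"newtons":{"type":"number"}},"required":["increments"]}

```bash
ls; mkdir -p pics
cat > h.py <<'E'
import numpy as np, cv2
from cell import manip, optics, workorder
def shot(name, fn):
    c=optics.camera(name); np.savez('pics/'+fn+'.npz',**c)
    cv2.imwrite('pics/'+fn+'.png',cv2.cvtColor(c['frame'],cv2.COLOR_RGB2BGR)); return c
def load(fn): return dict(np.load('pics/'+fn+'.npz'))
def pt(c,u,v,z=None):
    K,T=c['mtx'],c['cam_to_world']
    r=np.linalg.inv(K)@[u,v,1]
    if z is None: p=r*np.median(c['range_z'][int(v)-1:int(v)+2,int(u)-1:int(u)+2]); return T[:3,:3]@p+T[:3,3]
    d=T[:3,:3]@r; return T[:3,3]+d*(z-T[2,3])/d[2]
E
python3 - <<'E'
from h import *
for n in('top','side'):
    c=shot(n,n+'0'); print(c['mtx'],c['cam_to_world'].round(3))
print(manip.read_state())
E
```

```text
pics
[[521.92394776   0.         278.46814556]
 [  0.         521.92394776 215.50745006]
 [  0.           0.           1.        ]] [[ 3.00000e-03 -9.99000e-01  4.40000e-02  4.87743e+02]
 [-1.00000e+00 -2.00000e-03  1.30000e-02 -8.00000e+00]
 [-1.30000e-02 -4.40000e-02 -9.99000e-01  1.51300e+03]
 [ 0.00000e+00  0.00000e+00  0.00000e+00  1.00000e+00]]
[[387.93715539   0.         276.88101667]
 [  0.         387.93715539 209.67358218]
 [  0.           0.           1.        ]] [[ 8.65000e-01 -2.70000e-01  4.22000e-01  1.16468e+02]
 [-5.01000e-01 -4.97000e-01  7.09000e-01 -7.20285e+02]
 [ 1.80000e-02 -8.25000e-01 -5.65000e-01  6.28016e+02]
 [ 0.00000e+00  0.00000e+00  0.00000e+00  1.00000e+00]]
{'clock': 0.1, 'joints': array([ 1.10539802e+00,  3.00402437e-01,  1.52156629e+00,  5.19608355e-05,
        1.32070167e+00, -6.65932728e-02]), 'qd': array([-0.00047058, -0.0001098 ,  0.00025658,  0.00049202, -0.00104145,
       -0.00017614]), 'effort': array([ 8.34889070e-04, -5.32648122e+01, -3.53277361e+01,  7.09649012e-02,
        2.35950190e-02, -6.55152758e-05]), 'eef_pos': array([213.55173908, 506.80334946, 404.13013444]), 'eef_rot': array([-3.14052065e+00, -1.21936425e-04,  2.74277467e+00]), 'wrist_force': array([-0.23635107, -0.63915858, -0.73758569]), 'moment': array([ 0.01844595,  0.0003826 , -0.05795367]), 'finger_force': 0.0, 'finger_gap': 94.05955756116857}
```

View pics/top0.png

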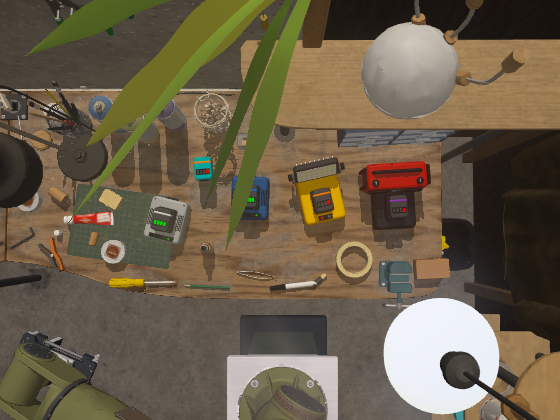

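View pics/side0.png

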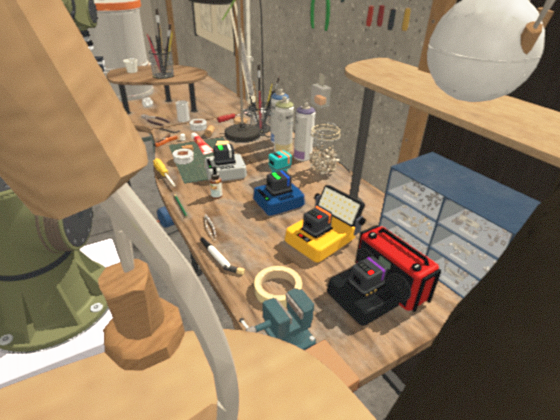

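The top picture shows the grey charger at (165,220), the blue charger at (250,200), the yellow light at (322,203) and the radio at (395,205). The bottle is at (207,247). The turquoise look-alike at (203,168) is not part of the job. Next I'll confirm in an enlarged crop.

Run:
```python
from h import *
c=load('top0'); im=cv2.imread('pics/top0.png')
a=cv2.resize(im[175:245,135:275],None,fx=5.6,fy=5.6,interpolation=cv2.INTER_CUBIC)[:300*2]
b=cv2.resize(im[150:240,280:440],None,fx=5,fy=5,interpolation=cv2.INTER_CUBIC)
cv2.imwrite('pics/a.png',a);cv2.imwrite('pics/b.png',b)
# world maps
K,T=c['mtx'],c['cam_to_world'];v,u=np.mgrid[:420,:560];r=c['range_z']
P=np.stack([(u-K[0,2])/K[0,0]*r,(v-K[1,2])/K[1,1]*r,r],-1)@T[:3,:3].T+T[:3,3]
z=np.where(r>0,P[...,2],0)
for n,(u0,u1,v0,v1) in dict(grey=(140,190,190,245),blue=(230,272,175,222),light=(300,345,182,225),radio=(370,418,192,232)).items():
    m=np.zeros(z.shape,bool);m[v0:v1,u0:u1]=1;m&=(z>80)&(z<105)
    k=cv2.connectedComponentsWithStats(m.astype(np.uint8))
    i=1+np.argmax(k[2][1:,4]);q=P[k[1]==i];print(n,len(q),q.mean(0).round(1),np.median(q[:,2]),cv2.minAreaRect(q[:,:2].astype(np.float32)))
m=np.zeros(z.shape,bool);m[225:265,190:225]=1;q=P[m&(z>60)];print('bottle',q.mean(0),q.max(0))
zz=np.clip(z/3,0,255).astype(np.uint8); 
print('shelf',pt(c,360,50),pt(c,300,110),'dome',pt(c,410,70),'lamp',pt(c,440,320),'leaf',pt(c,240,190),pt(c,285,60))
print(pt(c,354,275),pt(c,397,275),pt(c,250,290),pt(c,277,340))
```

```text
grey 410 [540.4 330.7  94.1] 94.43826356220109 ((540.5090942382812, 331.5859375), (48.73110580444336, 63.78363037109375), 75.5788803100586)
blue 184 [600.1  81.6  93.7] 93.91542495383612 ((601.3709716796875, 78.9688720703125), (28.05282211303711, 65.64031219482422), 71.62126159667969)
light 403 [ 593.8 -108.9   94. ] 94.13526371125727 ((594.4544067382812, -109.30013275146484), (64.47828674316406, 47.86497497558594), 12.895118713378906)
radio 414 [ 576.7 -314.    94. ] 94.45887347805512 ((576.9097290039062, -314.5068664550781), (63.498573303222656, 50.068660736083984), 0.8097166419029236)
bottle [462.44099075 213.72071016  76.46304404] [475.25957016 228.79217451 102.94133216]
shelf [ 903.18506263 -171.82075382  379.382415  ] [769.92283237 -39.9614095  379.06318563] dome [ 798.17148689 -236.75269088  563.63769664] lamp [ 380.28668508 -214.29561138  810.31253527] leaf [569.05091973  67.76593093 642.63492946] [719.30834792  -7.29940721 845.69063524]
[ 385.52697296 -203.51382573   24.12305256] [ 387.62689556 -319.98378692   48.25590958] [339.52925276  93.13880306  -1.24363156] [ 109.38448959   21.57323854 -456.9741714 ]
```

View pics/a.png

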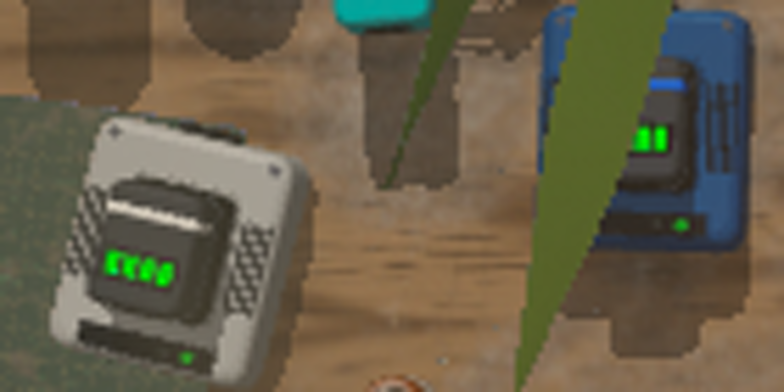

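View pics/b.png

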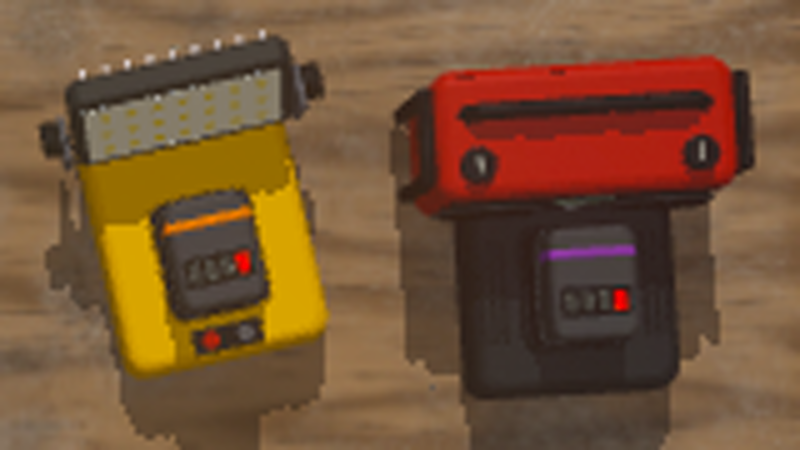

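The crops confirm it: white tape with four green lamps in the grey charger and blue tape with green lamps in the blue charger, the latter partly hidden by a leaf. The orange pack with one red lamp is in the light, and the violet pack with one red lamp is in the radio. I'll cross-check from the side view, mainly for blue.

```bash
cat >> h.py <<'E'
def cloud(c):
    K,T=c['mtx'],c['cam_to_world'];v,u=np.mgrid[:420,:560];r=c['range_z']
    P=np.stack([(u-K[0,2])/K[0,0]*r,(v-K[1,2])/K[1,1]*r,r],-1)@T[:3,:3].T+T[:3,3]
    P[r<=0]=-9999
    return P
def rect(P,x,y,zlo,zhi,R=50):
    q=P[(abs(P[...,0]-x)<R)&(abs(P[...,1]-y)<R)&(P[...,2]>zlo)&(P[...,2]<zhi)]
    (cx,cy),(w,h),a=cv2.minAreaRect(q[:,:2].astype(np.float32))
    if w<h: w,h,a=h,w,a+90
    return len(q),round(cx,1),round(cy,1),round(w,1),round(h,1),round((a+90)%180-90,1),q[:,2].mean().round(1)
E
python3 - <<'E'
from h import *
S={'grey':(540,331),'blue':(600,80),'light':(594,-109),'radio':(577,-314)}
for f in('top0','side0'):
    P=cloud(load(f))
    for n,(x,y) in S.items():
        print(f,n,'head',rect(P,x,y,88,103),'body',rect(P,x,y,38,50,85))
P=cloud(load('top0'));c=load('top0')
# blue charger base by colour
hsv=cv2.cvtColor(c['frame'],cv2.COLOR_RGB2HSV)
m=(abs(hsv[...,0].astype(int)-108)<8)&(hsv[...,1]>120)&(P[...,2]>38)&(P[...,2]<50)&(abs(P[...,1]-80)<90)
print(m.sum(),cv2.minAreaRect(P[m][:,:2].astype(np.float32)))
l=P[(P[...,2]>250)&(P[...,0]>350)&(P[...,0]<720)&(abs(P[...,1])<500)];print('lowest leaf',l[np.argmin(l[:,2])])
E
```

```text
top0 grey head (385, 540.9, 331.9, 60.8, 48.1, -13.6, np.float64(94.7)) body (975, 542.5, 330.5, 121.5, 105.0, -13.7, np.float64(43.8))
top0 blue head (170, 602.0, 78.7, 64.8, 26.0, -15.5, np.float64(94.5)) body (613, 604.9, 94.1, 118.9, 103.8, -1.5, np.float64(43.9))
top0 light head (383, 594.2, -109.4, 61.9, 47.8, 12.4, np.float64(94.5)) body (1236, 600.6, -105.7, 134.5, 128.6, -78.5, np.float64(43.7))
top0 radio head (449, 586.9, -311.5, 92.3, 79.4, -89.2, np.float64(94.8)) body (928, 571.3, -305.4, 146.4, 106.5, 89.0, np.float64(43.7))
side0 grey head (164, 538.5, 332.3, 60.3, 52.9, -13.0, np.float64(95.2)) body (401, 539.3, 328.5, 120.3, 107.2, -14.5, np.float64(44.9))
side0 blue head (230, 602.6, 92.5, 62.0, 48.4, 0.2, np.float64(94.9)) body (571, 602.6, 92.3, 119.3, 105.5, -1.2, np.float64(44.4))
side0 light head (339, 592.5, -111.4, 62.5, 48.7, 11.8, np.float64(94.7)) body (1035, 602.4, -112.5, 139.4, 118.1, 7.1, np.float64(44.1))
side0 radio head (817, 584.7, -314.6, 99.0, 84.3, -89.8, np.float64(95.0)) body (1461, 578.1, -331.2, 162.8, 127.9, -74.3, np.float64(44.1))
288 ((607.0585327148438, 94.77784729003906), (100.65431213378906, 113.93473052978516), 87.91563415527344)
lowest leaf [699.59311013  94.55808346 287.25431591]
```

>>> {"name": "step_arm", "arguments": {
  "increments": [
    [[0, 0, -0.156, 0, 0, 0, -1], [0, 0, -0.156, 0, 0, 0, -1], [0, 0, -0.156, 0, 0, 0, -1], [0, 0, -0.156, 0, 0, 0, -1], [0, 0, -0.156, 0, 0, 0, -1]]
  ],
  "newtons": 30
}}

```text
clock: 0.6
eef_pos: [213.6, 506.8, 404.3]
eef_rot: [-3.141, -0.0, -2.923]
wrist_force: [0.9, 0.3, -0.0]
finger_gap: 94.0
finger_force: 0.0
```

>>> {"name": "step_arm", "arguments": {
  "increments": [
    [[0, 0, 0, -0.333, -0.95, 0, -1], [0, 0, 0, -0.333, -0.95, 0, -1], [0, 0, 0, -0.333, -0.95, 0, -1], [0, 0, 0, -0.333, -0.95, 0, -1], [0, 0, 0, -0.333, -0.95, 0, -1]]
  ]
}}

```text
clock: 1.1
eef_pos: [319.4, 333.8, 404.5]
eef_rot: [-3.141, -0.0, -2.928]
wrist_force: [0.7, 1.4, -0.5]
finger_gap: 93.7
finger_force: 0.0
```

>>> {"name": "step_arm", "arguments": {
  "increments": [
    [[0, 0, 0, -0.333, -0.95, 0.14, -1], [0, 0, 0, -0.333, -0.95, 0.14, -1], [0, 0, 0, -0.333, -0.95, 0.14, -1], [0, 0, 0, -0.333, -0.95, 0.14, -1], [0, 0, 0, -0.333, -0.95, 0.14, -1]]
  ]
}}

```text
clock: 1.6
eef_pos: [424.9, 162.2, 376.4]
eef_rot: [3.142, -0.0, -2.928]
wrist_force: [0.4, 1.3, 0.2]
finger_gap: 93.9
finger_force: 0.0
```

>>> {"name": "step_arm", "arguments": {
  "increments": [
    [[0, 0, 0, -0.333, -0.95, 0.14, -1], [0, 0, 0, -0.333, -0.95, 0.14, -1], [0, 0, 0, -0.333, -0.95, 0.14, -1], [0, 0, 0, -0.333, -0.95, 0.14, -1], [0, 0, 0, -0.333, -0.95, 0.14, -1]]
  ]
}}

```text
clock: 2.1
eef_pos: [530.3, -9.4, 348.2]
eef_rot: [3.141, -0.0, -2.928]
wrist_force: [-0.1, 0.7, -0.4]
finger_gap: 94.1
finger_force: 0.0
```

>>> {"name": "step_arm", "arguments": {
  "increments": [
    [[0, 0, 0, -0.333, -0.95, 0.14, -1], [0, 0, 0, -0.333, -0.95, 0.14, -1], [0, 0, 0, -0.333, -0.8, 0.14, -1], [0, 0, 0, 0, 0, 0, -1]]
  ]
}}

```text
clock: 2.5
eef_pos: [592.7, -107.9, 330.1]
eef_rot: [3.141, -0.002, -2.931]
wrist_force: [-0.2, -0.1, -0.4]
finger_gap: 93.8
finger_force: 0.0
```

```bash
cat > go.py <<'E'
import sys; from h import *
# go.py x y z yawdeg n : per-row tool-frame fractions (constant shift after turning), n rows
x,y,z,w,n=map(float,sys.argv[1:]); s=manip.read_state(); p=s['eef_pos']; y0=s['eef_rot'][2]
dw=(np.radians(w)-y0+np.pi)%(2*np.pi)-np.pi; d=np.array([x,y,z])-p
print('clock',s['clock'],'pos',p.round(1),'yaw',np.degrees(y0).round(1)%360,'F',s['wrist_force'].round(1))
print('turn total frac wz',round(-np.degrees(dw)/45,3))
for nm,a in(('before turn',y0),('after turn',y0+dw)):
    t=np.array([np.cos(a)*d[0]+np.sin(a)*d[1],np.sin(a)*d[0]-np.cos(a)*d[1],-d[2]])
    print(nm,'mm',t.round(1),'per row',(t/40/n).round(3))
E
cat > chk.py <<'E'
import sys; from h import *
f=sys.argv[1]
for n in('top','side'):
    P=cloud(shot(n,f+n))
    for a in sys.argv[2:]:
        x,y,lo,hi,R=map(float,a.split(',')); print(n,a,rect(P,x,y,lo,hi,R))
E
python3 go.py 593.5 -110 256 192.3 2
```

```text
clock 2.5 pos [ 592.7 -107.9  330.1] yaw 192.1 F [-0.2 -0.1 -0.4]
turn total frac wz -0.005
before turn mm [-0.3 -2.2 74.1] per row [-0.004 -0.028  0.927]
after turn mm [-0.3 -2.2 74.1] per row [-0.004 -0.028  0.927]
```

>>> {"name": "step_arm", "arguments": {
  "increments": [
    [[0, 0, 0, 0, -0.028, 0.7, -1], [0, 0, 0, 0, -0.028, 0.7, -1], [0, 0, 0, 0, 0, 0.45, -1], [0, 0, 0, 0, 0, 0, -1], [0, 0, 0, 0, 0, 0, 1]]
  ],
  "newtons": 35
}}

```text
clock: 3.0
eef_pos: [592.2, -106.7, 258.4]
eef_rot: [-3.142, 0.0, -2.927]
wrist_force: [0.4, -0.3, -0.4]
finger_gap: 88.9
finger_force: 0.0
```

>>> {"name": "step_arm", "arguments": {
  "increments": [
    [[0, 0, 0, 0, 0, 0, 1], [0, 0, 0, 0, 0, 0, 1], [0, 0, 0, 0, 0, 0, 1], [0, 0, 0, 0, 0, 0, 1], [0, 0, 0, 0, 0, 0, 1]]
  ]
}}

```text
clock: 3.5
eef_pos: [592.3, -107.1, 258.2]
eef_rot: [-3.141, 0.0, -2.928]
wrist_force: [0.1, 0.5, 2.5]
finger_gap: 49.2
finger_force: 2.8
```

>>> {"name": "step_arm", "arguments": {
  "increments": [
    [[0, 0, 0, 0, 0, 0, 1], [0, 0, 0, 0, 0, -0.2, 1], [0, 0, 0, 0, 0, -0.6, 1], [0, 0, 0, 0, 0, -0.7, 1], [0, 0, 0, 0, 0, -0.5, 1]]
  ]
}}

```text
clock: 4.0
eef_pos: [592.2, -107.0, 339.8]
eef_rot: [-3.141, 0.001, -2.928]
wrist_force: [0.2, -0.4, -2.7]
finger_gap: 49.0
finger_force: 34.5
```

```bash
python3 go.py 440 0 300 192.3 5;python3 -c "
from h import *;print(manip.read_state()['finger_force'])"
```

```text
clock 4.0 pos [ 592.2 -107.   339.8] yaw 192.3 F [ 0.2 -0.4 -2.7]
turn total frac wz -0.001
before turn mm [126.  136.8  39.8] per row [0.63  0.684 0.199]
after turn mm [125.9 136.9  39.8] per row [0.629 0.685 0.199]
34.522767663002014
```

Lifted with 34 N grip. Next, go to the parking spot and set it down.

>>> {"name": "step_arm", "arguments": {
  "increments": [
    [[0, 0, 0, 0.63, 0.685, 0, 1], [0, 0, 0, 0.63, 0.685, 0, 1], [0, 0, 0, 0.63, 0.685, 0.3, 1], [0, 0, 0, 0.63, 0.685, 0.3, 1], [0, 0, 0, 0.63, 0.685, 0.4, 1]]
  ]
}}

```text
clock: 4.5
eef_pos: [438.6, 0.8, 298.0]
eef_rot: [-3.141, 0.001, -2.928]
wrist_force: [1.4, -0.3, -2.6]
finger_gap: 48.4
finger_force: 34.5
```

>>> {"name": "step_arm", "arguments": {
  "increments": [
    [[0, 0, 0, 0, 0, 0.5, 1], [0, 0, 0, 0, 0, 0.4, 1], [0, 0, 0, 0, 0, 0.2, 1], [0, 0, 0, 0, 0, 0.1, 1], [0, 0, 0, 0, 0, 0, 1]]
  ]
}}

```text
clock: 5.0
eef_pos: [440.1, 0.0, 249.8]
eef_rot: [3.141, -0.0, -2.928]
wrist_force: [0.3, 0.9, -2.3]
finger_gap: 48.3
finger_force: 34.6
```

>>> {"name": "step_arm", "arguments": {
  "increments": [
    [[0, 0, 0, 0, 0, 0.04, 1], [0, 0, 0, 0, 0, 0.03, 1], [0, 0, 0, 0, 0, 0, 1], [0, 0, 0, 0, 0, 0, -1], [0, 0, 0, 0, 0, 0, -1]]
  ]
}}

```text
clock: 5.5
eef_pos: [440.1, 0.1, 247.4]
eef_rot: [-3.141, 0.001, -2.928]
wrist_force: [0.3, 0.8, 0.8]
finger_gap: 60.9
finger_force: 0.0
```

>>> {"name": "step_arm", "arguments": {
  "increments": [
    [[0, 0, 0, 0, 0, 0, -1], [0, 0, 0, 0, 0, 0, -1], [0, 0, 0, 0, 0, -0.3, -1], [0, 0, 0, 0, 0, -0.8, -1], [0, 0, 0, 0, 0, -0.8, -1]]
  ]
}}

```text
clock: 6.0
eef_pos: [439.8, 0.1, 324.6]
eef_rot: [3.141, -0.001, -2.928]
wrist_force: [1.2, -0.3, 0.8]
finger_gap: 93.9
finger_force: 0.0
```

```bash
python3 go.py 603 93.5 330 179 5
```

```text
clock 6.0 pos [4.398e+02 1.000e-01 3.246e+02] yaw 192.3 F [ 1.2 -0.3  0.8]
turn total frac wz 0.295
before turn mm [-179.3   56.6   -5.4] per row [-0.896  0.283 -0.027]
after turn mm [-161.5   96.2   -5.4] per row [-0.808  0.481 -0.027]
```

>>> {"name": "step_arm", "arguments": {
  "increments": [
    [[0, 0, 0.148, 0, 0, 0, -1], [0, 0, 0.148, 0, 0, 0, -1], [0, 0, 0, -0.808, 0.481, -0.03, -1], [0, 0, 0, -0.808, 0.481, -0.03, -1], [0, 0, 0, -0.808, 0.481, -0.03, -1]]
  ]
}}

```text
clock: 6.5
eef_pos: [539.1, 56.8, 327.9]
eef_rot: [3.142, 0.001, 3.123]
wrist_force: [-0.9, 0.4, 0.5]
finger_gap: 93.9
finger_force: 0.0
```

>>> {"name": "step_arm", "arguments": {
  "increments": [
    [[0, 0, 0, -0.808, 0.481, -0.03, -1], [0, 0, 0, -0.808, 0.481, -0.03, -1], [0, 0, 0, 0, 0, 0, -1]]
  ]
}}

```text
clock: 6.8
eef_pos: [605.4, 95.1, 329.3]
eef_rot: [3.141, 0.001, 3.124]
wrist_force: [-0.5, 0.7, -0.1]
finger_gap: 93.8
finger_force: 0.0
```

```bash
python3 chk.py m1 593,-110,43,51,33 440,0,70,95,45 603,93.5,88,103,45; python3 go.py 603 93.5 258 179 2
python3 - <<'E'
from h import *
a=[cv2.resize(cv2.imread('pics/m1top.png')[140:290,190:440],None,fx=3,fy=3,interpolation=cv2.INTER_CUBIC)]
cv2.imwrite('pics/m1.png',a[0])
E
```

```text
top 593,-110,43,51,33 (178, 592.8, -110.1, 65.3, 65.2, 0.1, np.float64(46.4))
top 440,0,70,95,45 (392, 441.8, -1.5, 63.5, 48.2, 11.4, np.float64(84.3))
top 603,93.5,88,103,45 (41, 579.3, 85.3, 27.6, 11.0, 90.0, np.float64(94.0))
side 593,-110,43,51,33 (185, 593.1, -110.2, 65.8, 65.5, 0.2, np.float64(46.6))
side 440,0,70,95,45 (409, 438.8, -3.3, 62.0, 49.9, 10.6, np.float64(83.0))
side 603,93.5,88,103,45 (227, 601.7, 93.0, 62.9, 49.6, -0.9, np.float64(94.9))
clock 6.9 pos [603.3  93.5 329.1] yaw 179.0 F [-0.1  0.5 -0.4]
turn total frac wz -0.001
before turn mm [ 0.3  0.  71.1] per row [0.004 0.    0.889]
after turn mm [ 0.3  0.  71.1] per row [0.004 0.    0.889]
```

View pics/m1.png

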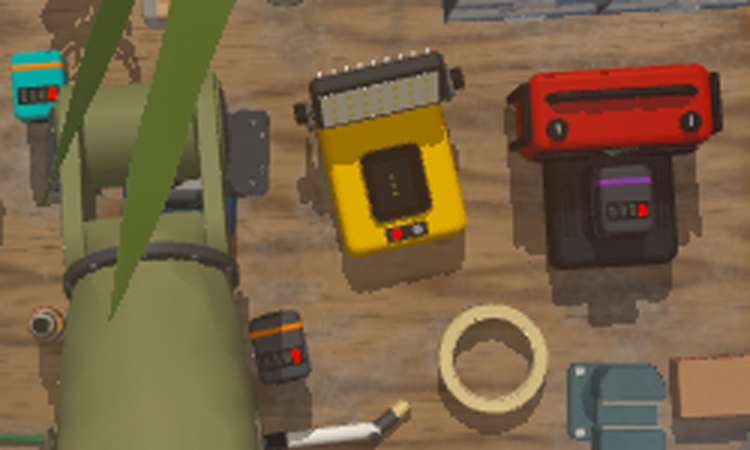

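The picture shows the light's well empty at (397,183) in the crop and orange standing parked at (278,347), with the arm above blue. The camera's y reads about 2 mm low against the robot.

>>> {"name": "step_arm", "arguments": {
  "increments": [
    [[0, 0, 0, 0, 0.03, 0.7, -1], [0, 0, 0, 0, 0, 0.7, -1], [0, 0, 0, 0, 0, 0.4, -1], [0, 0, 0, 0, 0, 0, -1], [0, 0, 0, 0, 0, 0, 1]]
  ]
}}

```text
clock: 7.4
eef_pos: [603.5, 94.2, 258.3]
eef_rot: [3.142, 0.001, 3.123]
wrist_force: [0.4, -0.1, 0.4]
finger_gap: 89.2
finger_force: 0.0
```

>>> {"name": "step_arm", "arguments": {
  "increments": [
    [[0, 0, 0, 0, 0, 0, 1], [0, 0, 0, 0, 0, 0, 1], [0, 0, 0, 0, 0, 0, 1], [0, 0, 0, 0, 0, 0, 1], [0, 0, 0, 0, 0, 0, 1]]
  ]
}}

```text
clock: 7.9
eef_pos: [603.4, 94.5, 257.2]
eef_rot: [3.142, 0.0, 3.123]
wrist_force: [0.9, 0.1, -0.1]
finger_gap: 49.8
finger_force: 0.0
```

>>> {"name": "step_arm", "arguments": {
  "increments": [
    [[0, 0, 0, 0, 0, 0, 1], [0, 0, 0, 0, 0, -0.2, 1], [0, 0, 0, 0, 0, -0.6, 1], [0, 0, 0, 0, 0, -0.8, 1], [0, 0, 0, 0, 0, -0.8, 1]]
  ]
}}

```text
clock: 8.4
eef_pos: [603.2, 94.5, 354.2]
eef_rot: [-3.141, -0.001, 3.123]
wrist_force: [0.6, 0.4, -2.3]
finger_gap: 48.2
finger_force: 34.9
```

```bash
python3 go.py 593 -108 355 192.3 5
```

```text
clock 8.4 pos [603.2  94.5 354.2] yaw 178.9 F [ 0.6  0.4 -2.3]
turn total frac wz -0.297
before turn mm [   6.4 -202.6   -0.8] per row [ 0.032 -1.013 -0.004]
after turn mm [  53.1 -195.6   -0.8] per row [ 0.266 -0.978 -0.004]
```

>>> {"name": "step_arm", "arguments": {
  "increments": [
    [[0, 0, -0.148, 0, 0, 0, 1], [0, 0, -0.149, 0, 0, 0, 1], [0, 0, 0, 0.266, -0.978, 0, 1], [0, 0, 0, 0.266, -0.978, 0, 1], [0, 0, 0, 0.266, -0.978, 0, 1]]
  ]
}}

```text
clock: 8.9
eef_pos: [596.8, -28.2, 353.3]
eef_rot: [3.142, -0.0, -2.926]
wrist_force: [0.3, -0.5, -3.1]
finger_gap: 48.0
finger_force: 34.9
```

>>> {"name": "step_arm", "arguments": {
  "increments": [
    [[0, 0, 0, 0.266, -0.978, 0, 1], [0, 0, 0, 0.266, -0.978, 0, 1], [0, 0, 0, 0, 0, 0, 1], [0, 0, 0, 0, 0, 0.9, 1], [0, 0, 0, 0, 0, 0, 1]]
  ]
}}

```text
clock: 9.4
eef_pos: [592.3, -107.7, 313.4]
eef_rot: [3.139, -0.006, -2.927]
wrist_force: [-0.4, 0.6, -2.0]
finger_gap: 47.7
finger_force: 34.9
```

```bash
python3 go.py 593 -107.6 283 192.3 2
python3 - <<'E'
from h import *
P=cloud(load('m1top')); Q=cloud(load('m1side'))
for n,X in(('top',P),('side',Q)):
    q=X[(abs(X[...,0]-593)<28)&(abs(X[...,1]+110)<28)&(X[...,2]<30)&(X[...,2]>0)]
    print(n,len(q),q.mean(0),cv2.minAreaRect(q[:,:2].astype(np.float32)))
E
```

```text
clock 9.4 pos [ 592.3 -107.7  313.4] yaw 192.3 F [-0.4  0.6 -2. ]
turn total frac wz -0.0
before turn mm [-0.7 -0.1 30.4] per row [-0.008 -0.001  0.38 ]
after turn mm [-0.7 -0.1 30.4] per row [-0.008 -0.001  0.38 ]
top 216 [ 596.76698023 -111.61008137   10.74282043] ((596.5833129882812, -111.08197021484375), (47.51952362060547, 36.82935333251953), 12.960576057434082)
side 109 [607.79027003 -93.49410645  19.01086669] ((605.5591430664062, -93.03648376464844), (21.6395320892334, 40.679176330566406), 64.86788177490234)
```

>>> {"name": "step_arm", "arguments": {
  "increments": [
    [[0, 0, 0, -0.02, -0.01, 0.4, 1], [0, 0, 0, 0, 0, 0.3, 1], [0, 0, 0, 0, 0, 0.2, 1], [0, 0, 0, 0, 0, 0.1, 1]]
  ]
}}

```text
clock: 9.8
eef_pos: [594.1, -108.0, 277.2]
eef_rot: [-3.141, 0.0, -2.927]
wrist_force: [0.1, -1.7, -1.4]
finger_gap: 47.7
finger_force: 34.9
```

>>> {"name": "step_arm", "arguments": {
  "increments": [
    [[0, 0, 0, 0, 0, 0.2, 1], [0, 0, 0, 0, 0, 0.15, 1], [0, 0, 0, 0, 0, 0.1, 1], [0, 0, 0, 0, 0, 0.04, 1], [0, 0, 0, 0, 0, 0, 1]]
  ]
}}

```text
clock: 10.3
eef_pos: [593.9, -108.3, 257.3]
eef_rot: [-3.141, -0.0, -2.927]
wrist_force: [1.3, -2.5, -3.8]
finger_gap: 47.6
finger_force: 34.9
```

>>> {"name": "step_arm", "arguments": {
  "increments": [
    [[0, 0, 0, 0, 0, 0, -1], [0, 0, 0, 0, 0, 0, -1], [0, 0, 0, 0, 0, 0, -1], [0, 0, 0, 0, 0, 0, -1], [0, 0, 0, 0, 0, -0.4, -1]]
  ]
}}

```text
clock: 10.8
eef_pos: [593.6, -108.1, 271.9]
eef_rot: [3.14, -0.003, -2.927]
wrist_force: [0.1, -0.1, 0.5]
finger_gap: 84.2
finger_force: 0.0
```

>>> {"name": "step_arm", "arguments": {
  "increments": [
    [[0, 0, 0, 0, 0, -0.7, -1], [0, 0, 0, 0, 0, -0.7, -1], [0, 0, 0, 0, 0, -0.1, -1], [0, 0, 0.1, 0, 0, 0, -1], [0, 0, 0.1, 0, 0, 0, -1]]
  ]
}}

```text
clock: 11.3
eef_pos: [593.8, -108.1, 333.0]
eef_rot: [3.141, -0.0, -3.087]
wrist_force: [0.1, -0.3, 0.0]
finger_gap: 93.9
finger_force: 0.0
```

```bash
python3 go.py 577 -312 330 183 6; python3 chk.py m2 594,-109,88,103,45
python3 - <<'E'
from h import *
for f in('m1top','m2top'):
    c=load(f);P=cloud(c);q=P[(abs(P[...,0]-577)<34)&(abs(P[...,1]+314)<45)&(P[...,2]>88)&(P[...,2]<98)]
    print(cv2.minAreaRect(q[:,:2].astype(np.float32)))
    h=cv2.cvtColor(c['frame'],cv2.COLOR_RGB2HSV);m=(h[...,0]>130)&(h[...,0]<155)&(h[...,1]>90);m[:,:370]=0;m[:190]=0
    q=P[m][:,:2];print(len(q),q.mean(0),cv2.fitLine(q.astype(np.float32),cv2.DIST_L2,0,.01,.01)[:2].ravel())
E
```

```text
clock 11.3 pos [ 593.8 -108.1  333. ] yaw 183.1 F [ 0.1 -0.3  0. ]
turn total frac wz 0.003
before turn mm [  27.9 -202.6    3. ] per row [ 0.116 -0.844  0.012]
after turn mm [  27.5 -202.7    3. ] per row [ 0.114 -0.845  0.012]
top 594,-109,88,103,45 (39, 567.4, -105.3, 32.7, 8.4, 89.8, np.float64(94.1))
side 594,-109,88,103,45 (330, 593.4, -110.5, 61.6, 47.0, 12.3, np.float64(95.0))
((577.4529418945312, -314.89154052734375), (60.792152404785156, 48.22509765625), 2.1619060039520264)
39 [ 593.63082489 -311.85586223] [ 0.07212244 -0.9973958 ]
((577.3174438476562, -314.73956298828125), (61.5410041809082, 48.71632385253906), 3.7492802143096924)
39 [ 593.60266083 -311.77722967] [ 0.08033557 -0.9967679 ]
```

>>> {"name": "step_arm", "arguments": {
  "increments": [
    [[0, 0, 0, 0.114, -0.845, 0, -1], [0, 0, 0, 0.114, -0.845, 0, -1], [0, 0, 0, 0.114, -0.845, 0, -1], [0, 0, 0, 0.114, -0.845, 0, -1], [0, 0, 0, 0.114, -0.845, 0, -1]]
  ]
}}

```text
clock: 11.9
eef_pos: [580.6, -279.6, 332.8]
eef_rot: [3.141, -0.001, -3.081]
wrist_force: [0.2, -0.0, 0.1]
finger_gap: 93.7
finger_force: 0.0
```

>>> {"name": "step_arm", "arguments": {
  "increments": [
    [[0, 0, -0.01, 0.114, -0.845, 0, -1], [0, 0, 0, 0, 0, 0.3, -1], [0, 0, 0, 0, 0, 0.7, -1], [0, 0, 0, 0, 0, 0.7, -1], [0, 0, 0, 0, 0, 0.17, -1]]
  ]
}}

```text
clock: 12.4
eef_pos: [577.8, -311.3, 254.6]
eef_rot: [3.138, -0.005, -3.074]
wrist_force: [-0.3, 0.1, -0.5]
finger_gap: 94.2
finger_force: 0.0
```

>>> {"name": "step_arm", "arguments": {
  "increments": [
    [[0, 0, 0, 0, 0, 0, -1], [0, 0, 0, 0, 0, 0, 1], [0, 0, 0, 0, 0, 0, 1], [0, 0, 0, 0, 0, 0, 1], [0, 0, 0, 0, 0, 0, 1]]
  ]
}}

```text
clock: 12.9
eef_pos: [578.3, -312.2, 259.4]
eef_rot: [-3.141, 0.001, -3.076]
wrist_force: [0.2, 0.6, 0.1]
finger_gap: 65.1
finger_force: 0.0
```

>>> {"name": "step_arm", "arguments": {
  "increments": [
    [[0, 0, 0, 0, 0, 0, 1], [0, 0, 0, 0, 0, 0, 1], [0, 0, 0, 0, 0, 0, 1], [0, 0, 0, 0, 0, -0.2, 1], [0, 0, 0, 0, 0, -0.5, 1]]
  ]
}}

```text
clock: 13.4
eef_pos: [578.0, -312.0, 285.3]
eef_rot: [3.139, -0.003, -3.076]
wrist_force: [0.4, -0.4, -2.5]
finger_gap: 48.6
finger_force: 34.5
```

>>> {"name": "step_arm", "arguments": {
  "increments": [
    [[0, 0, 0, 0, 0, -0.8, 1], [0, 0, 0, 0, 0, -0.8, 1], [0, 0, 0, 0, 0, -0.5, 1], [0, 0, 0.11, 0, 0, 0, 1], [0, 0, 0, 0, 0, 0, 1]]
  ]
}}

```text
clock: 13.9
eef_pos: [578.2, -312.1, 371.3]
eef_rot: [-3.141, 0.0, 3.119]
wrist_force: [0.9, -0.4, -3.6]
finger_gap: 48.4
finger_force: 34.5
```

```bash
python3 go.py 603.2 94.4 370 179 11
```

```text
clock 13.9 pos [ 578.2 -312.1  371.3] yaw 178.7 F [ 0.9 -0.4 -3.6]
turn total frac wz -0.006
before turn mm [-15.9 407.    1.3] per row [-0.036  0.925  0.003]
after turn mm [-17.9 406.9   1.3] per row [-0.041  0.925  0.003]
```

>>> {"name": "step_arm", "arguments": {
  "increments": [
    [[0, 0, 0, -0.036, 0.925, 0, 1], [0, 0, 0, -0.036, 0.925, 0, 1], [0, 0, 0, -0.036, 0.925, 0, 1], [0, 0, 0, -0.036, 0.925, 0, 1], [0, 0, 0, -0.036, 0.925, 0, 1]]
  ]
}}

```text
clock: 14.4
eef_pos: [589.2, -125.9, 370.1]
eef_rot: [3.141, -0.001, 3.123]
wrist_force: [0.9, 0.2, -2.1]
finger_gap: 48.6
finger_force: 34.5
```

>>> {"name": "step_arm", "arguments": {
  "increments": [
    [[0, 0, 0, -0.036, 0.925, 0, 1], [0, 0, 0, -0.036, 0.925, 0, 1], [0, 0, 0, -0.036, 0.925, 0, 1], [0, 0, 0, -0.036, 0.925, 0, 1], [0, 0, 0, -0.036, 0.925, 0, 1]]
  ]
}}

```text
clock: 14.9
eef_pos: [600.2, 58.9, 370.1]
eef_rot: [-3.142, -0.001, 3.123]
wrist_force: [0.4, -0.1, -2.3]
finger_gap: 48.5
finger_force: 34.5
```

>>> {"name": "step_arm", "arguments": {
  "increments": [
    [[0, 0, 0, -0.036, 0.925, 0, 1], [0, 0, 0, 0, 0, 0, 1], [0, 0, 0, 0, 0, 0.7, 1], [0, 0, 0, 0, 0, 0.7, 1], [0, 0, 0, 0, 0, 0, 1]]
  ]
}}

```text
clock: 15.4
eef_pos: [602.0, 93.9, 310.6]
eef_rot: [-3.141, -0.007, 3.122]
wrist_force: [-0.1, -0.8, -2.8]
finger_gap: 48.7
finger_force: 34.5
```

```bash
python3 go.py 603.2 94.4 278 179 3
```

```text
clock 15.4 pos [602.   93.9 310.6] yaw 178.9 F [-0.1 -0.8 -2.8]
turn total frac wz -0.003
before turn mm [-1.2  0.5 32.6] per row [-0.01   0.004  0.272]
after turn mm [-1.2  0.5 32.6] per row [-0.01   0.004  0.272]
```

>>> {"name": "step_arm", "arguments": {
  "increments": [
    [[0, 0, 0, -0.01, 0.005, 0.4, 1], [0, 0, 0, 0, 0, 0.2, 1], [0, 0, 0, 0, 0, 0.15, 1], [0, 0, 0, 0, 0, 0.07, 1]]
  ]
}}

```text
clock: 15.8
eef_pos: [603.2, 94.4, 282.1]
eef_rot: [3.142, 0.0, 3.121]
wrist_force: [0.6, 0.0, 0.8]
finger_gap: 49.0
finger_force: 34.5
```

>>> {"name": "step_arm", "arguments": {
  "increments": [
    [[0, 0, 0, 0, 0, 0.15, 1], [0, 0, 0, 0, 0, 0.1, 1], [0, 0, 0, 0, 0, 0.1, 1], [0, 0, 0, 0, 0, 0, 1]]
  ]
}}

```text
clock: 16.2
eef_pos: [603.2, 94.5, 267.6]
eef_rot: [-3.142, 0.001, 3.121]
wrist_force: [3.4, -1.1, -2.0]
finger_gap: 48.6
finger_force: 34.6
```

>>> {"name": "step_arm", "arguments": {
  "increments": [
    [[0, 0, 0, -0.02, 0, 0.1, 1], [0, 0, 0, 0, 0, 0.08, 1], [0, 0, 0, 0, 0, 0.05, 1], [0, 0, 0, 0, 0, 0, 1]]
  ]
}}

```text
clock: 16.6
eef_pos: [604.0, 94.4, 258.9]
eef_rot: [-3.141, 0.0, 3.121]
wrist_force: [2.3, -1.0, 2.3]
finger_gap: 48.7
finger_force: 34.6
```

>>> {"name": "step_arm", "arguments": {
  "increments": [
    [[0, 0, 0, 0, 0, 0, -1], [0, 0, 0, 0, 0, 0, -1], [0, 0, 0, 0, 0, 0, -1], [0, 0, 0, 0, 0, 0, -1], [0, 0, 0, 0, 0, -0.4, -1]]
  ]
}}

```text
clock: 17.1
eef_pos: [603.5, 94.5, 273.2]
eef_rot: [-3.141, -0.004, 3.121]
wrist_force: [0.0, -0.9, 0.2]
finger_gap: 85.1
finger_force: 0.0
```

>>> {"name": "step_arm", "arguments": {
  "increments": [
    [[0, 0, 0, 0, 0, -0.8, -1], [0, 0, 0, 0, 0, -0.8, -1], [0, 0, 0.14, 0, 0, -0.1, -1], [0, 0, 0.145, 0, 0, 0, -1], [0, 0, 0, 0, 0, 0, -1]]
  ]
}}

```text
clock: 17.6
eef_pos: [603.8, 94.5, 344.1]
eef_rot: [3.141, 0.001, 2.895]
wrist_force: [0.2, 0.0, -0.2]
finger_gap: 94.2
finger_force: 0.0
```

```bash
python3 go.py 540 333 340 166.2 7; python3 chk.py m3 540,332,88,103,45 603,93.5,88,103,45
```

```text
clock 17.6 pos [603.8  94.5 344.1] yaw 165.9 F [ 0.2  0.  -0.2]
turn total frac wz -0.007
before turn mm [120.1 215.7   4.1] per row [0.429 0.77  0.015]
after turn mm [118.8 216.4   4.1] per row [0.424 0.773 0.015]
top 540,332,88,103,45 (380, 540.6, 331.5, 61.0, 48.3, -12.2, np.float64(95.0))
top 603,93.5,88,103,45 (19, 576.2, 86.8, 30.0, 5.2, 88.1, np.float64(92.7))
side 540,332,88,103,45 (164, 538.3, 330.7, 60.0, 49.8, -10.4, np.float64(95.4))
side 603,93.5,88,103,45 (236, 600.4, 89.7, 61.8, 49.3, -0.1, np.float64(94.8))
```

>>> {"name": "step_arm", "arguments": {
  "increments": [
    [[0, 0, 0, 0.428, 0.771, 0, -1], [0, 0, 0, 0.428, 0.771, 0, -1], [0, 0, 0, 0.428, 0.771, 0, -1], [0, 0, 0, 0.428, 0.771, 0, -1], [0, 0, 0, 0.428, 0.771, 0, -1]]
  ]
}}

```text
clock: 18.2
eef_pos: [557.7, 266.2, 342.8]
eef_rot: [-3.141, -0.0, 2.9]
wrist_force: [-0.1, 0.6, 1.0]
finger_gap: 94.1
finger_force: 0.0
```

>>> {"name": "step_arm", "arguments": {
  "increments": [
    [[0, 0, 0, 0.428, 0.771, 0, -1], [0, 0, 0, 0.428, 0.771, 0, -1], [0, 0, 0, 0, 0, 0.6, -1], [0, 0, 0, 0, 0, 0.3, -1], [0, 0, 0, 0, 0, 0, -1]]
  ]
}}

```text
clock: 18.7
eef_pos: [539.9, 332.5, 304.7]
eef_rot: [-3.139, -0.003, 2.898]
wrist_force: [0.3, -0.7, 0.3]
finger_gap: 94.3
finger_force: 0.0
```

>>> {"name": "step_arm", "arguments": {
  "increments": [
    [[0, 0, 0, 0, 0, 0.6, -1], [0, 0, 0, 0, 0, 0.4, -1], [0, 0, 0, 0, 0, 0.22, -1], [0, 0, 0, 0, 0, 0, -1], [0, 0, 0, 0, 0, 0, 1]]
  ]
}}

```text
clock: 19.2
eef_pos: [540.2, 332.9, 258.6]
eef_rot: [3.141, 0.001, 2.897]
wrist_force: [0.2, 1.2, -0.3]
finger_gap: 89.1
finger_force: 0.0
```

>>> {"name": "step_arm", "arguments": {
  "increments": [
    [[0, 0, 0, 0, 0, 0, 1], [0, 0, 0, 0, 0, 0, 1], [0, 0, 0, 0, 0, 0, 1], [0, 0, 0, 0, 0, 0, 1], [0, 0, 0, 0, 0, 0, 1]]
  ]
}}

```text
clock: 19.7
eef_pos: [539.9, 333.0, 258.0]
eef_rot: [3.141, 0.0, 2.897]
wrist_force: [-0.5, -0.8, -0.3]
finger_gap: 49.6
finger_force: 0.0
```

>>> {"name": "step_arm", "arguments": {
  "increments": [
    [[0, 0, 0, 0, 0, 0, 1], [0, 0, 0, 0, 0, -0.2, 1], [0, 0, 0, 0, 0, -0.8, 1], [0, 0, 0, 0, 0, -0.9, 1], [0, 0, 0, 0, 0, -0.9, 1]]
  ]
}}

```text
clock: 20.2
eef_pos: [539.8, 332.9, 371.4]
eef_rot: [-3.141, -0.0, 2.897]
wrist_force: [-0.1, 0.0, -2.1]
finger_gap: 47.9
finger_force: 35.0
```

```bash
python3 go.py 578 -312 370 183.7 17
```

```text
clock 20.2 pos [539.8 332.9 371.4] yaw 166.0 F [-0.1  0.  -2.1]
turn total frac wz -0.394
before turn mm [-193.4 -616.4    1.4] per row [-0.284 -0.906  0.002]
after turn mm [   3.5 -646.     1.4] per row [ 0.005 -0.95   0.002]
```

>>> {"name": "step_arm", "arguments": {
  "increments": [
    [[0, 0, -0.131, 0, 0, 0, 1], [0, 0, -0.131, 0, 0, 0, 1], [0, 0, -0.132, 0, 0, 0, 1], [0, 0, 0, 0.005, -0.95, 0, 1], [0, 0, 0, 0.005, -0.95, 0, 1]]
  ]
}}

```text
clock: 20.7
eef_pos: [544.1, 256.7, 369.8]
eef_rot: [-3.141, -0.0, -3.075]
wrist_force: [0.6, -0.6, -2.5]
finger_gap: 47.9
finger_force: 35.0
```

>>> {"name": "step_arm", "arguments": {
  "increments": [
    [[0, 0, 0, 0.005, -0.95, 0, 1], [0, 0, 0, 0.005, -0.95, 0, 1], [0, 0, 0, 0.005, -0.95, 0, 1], [0, 0, 0, 0.005, -0.95, 0, 1], [0, 0, 0, 0.005, -0.95, 0, 1]]
  ]
}}

```text
clock: 21.2
eef_pos: [555.5, 65.9, 370.3]
eef_rot: [3.142, 0.0, -3.077]
wrist_force: [0.5, 0.2, -2.2]
finger_gap: 47.7
finger_force: 35.0
```

>>> {"name": "step_arm", "arguments": {
  "increments": [
    [[0, 0, 0, 0.005, -0.95, 0, 1], [0, 0, 0, 0.005, -0.95, 0, 1], [0, 0, 0, 0.005, -0.95, 0, 1], [0, 0, 0, 0.005, -0.95, 0, 1], [0, 0, 0, 0.005, -0.95, 0, 1]]
  ]
}}

```text
clock: 21.7
eef_pos: [566.7, -123.7, 370.3]
eef_rot: [-3.142, 0.0, -3.077]
wrist_force: [0.1, 0.1, -1.2]
finger_gap: 48.1
finger_force: 35.0
```

>>> {"name": "step_arm", "arguments": {
  "increments": [
    [[0, 0, 0, 0.005, -0.95, 0, 1], [0, 0, 0, 0.005, -0.95, 0, 1], [0, 0, 0, 0.005, -0.95, 0, 1], [0, 0, 0, 0.005, -0.95, 0, 1], [0, 0, 0, 0.005, -0.95, 0, 1]]
  ]
}}

```text
clock: 22.2
eef_pos: [578.0, -313.4, 370.2]
eef_rot: [3.141, -0.0, -3.077]
wrist_force: [0.1, -0.1, -2.4]
finger_gap: 48.1
finger_force: 35.0
```

>>> {"name": "step_arm", "arguments": {
  "increments": [
    [[0, 0, 0, 0, 0, 0.6, 1], [0, 0, 0, 0, 0, 0.6, 1], [0, 0, 0, 0, 0, 0.2, 1], [0, 0, 0, 0, 0, 0, 1]]
  ]
}}

```text
clock: 22.6
eef_pos: [578.2, -311.7, 313.2]
eef_rot: [3.14, -0.002, -3.077]
wrist_force: [-0.5, 0.3, -2.5]
finger_gap: 47.7
finger_force: 35.0
```

```bash
python3 go.py 578 -312 283 183.7 3
```

```text
clock 22.6 pos [ 578.2 -311.7  313.2] yaw 183.7 F [-0.5  0.3 -2.5]
turn total frac wz 0.0
before turn mm [ 0.2 -0.3 30.2] per row [ 0.002 -0.002  0.251]
after turn mm [ 0.2 -0.3 30.2] per row [ 0.002 -0.002  0.251]
```

>>> {"name": "step_arm", "arguments": {
  "increments": [
    [[0, 0, 0, 0, 0, 0.4, 1], [0, 0, 0, 0, 0, 0.25, 1], [0, 0, 0, 0, 0, 0.15, 1], [0, 0, 0, 0, 0, 0, 1]]
  ]
}}

```text
clock: 23.0
eef_pos: [578.2, -311.9, 281.3]
eef_rot: [3.142, -0.0, -3.077]
wrist_force: [0.9, -0.3, -2.1]
finger_gap: 47.6
finger_force: 35.0
```

>>> {"name": "step_arm", "arguments": {
  "increments": [
    [[0, 0, 0, 0, 0, 0.15, 1], [0, 0, 0, 0, 0, 0.1, 1], [0, 0, 0, 0, 0, 0.05, 1], [0, 0, 0, 0, 0, 0, 1]]
  ]
}}

```text
clock: 23.4
eef_pos: [578.3, -312.3, 269.9]
eef_rot: [-3.14, 0.001, -3.077]
wrist_force: [0.8, -6.1, -3.8]
finger_gap: 47.8
finger_force: 35.0
```

>>> {"name": "step_arm", "arguments": {
  "increments": [
    [[0, 0, 0, 0, -0.025, 0.1, 1], [0, 0, 0, 0, 0, 0.1, 1], [0, 0, 0, 0, 0, 0.1, 1], [0, 0, 0, 0, 0, 0, 1]]
  ]
}}

```text
clock: 23.8
eef_pos: [578.4, -312.7, 257.8]
eef_rot: [3.141, 0.0, -3.077]
wrist_force: [0.5, 0.2, 0.6]
finger_gap: 47.6
finger_force: 35.0
```

>>> {"name": "step_arm", "arguments": {
  "increments": [
    [[0, 0, 0, 0, 0, 0, -1], [0, 0, 0, 0, 0, 0, -1], [0, 0, 0, 0, 0, 0, -1], [0, 0, 0, 0, 0, 0, -1], [0, 0, 0, 0, 0, -0.4, -1]]
  ]
}}

```text
clock: 24.3
eef_pos: [578.0, -312.7, 272.3]
eef_rot: [3.139, -0.003, -3.077]
wrist_force: [0.9, 0.0, -0.3]
finger_gap: 84.8
finger_force: 0.0
```

>>> {"name": "step_arm", "arguments": {
  "increments": [
    [[0, 0, 0, 0, 0, -0.8, -1], [0, 0, 0, 0, 0, -0.8, -1], [0, 0, -0.095, 0, 0, 0, -1], [0, 0, -0.096, 0, 0, 0, -1], [0, 0, 0, 0, 0, 0, -1]]
  ]
}}

```text
clock: 24.8
eef_pos: [578.3, -312.8, 339.2]
eef_rot: [-3.141, 0.001, -2.926]
wrist_force: [0.5, 0.5, -0.3]
finger_gap: 93.5
finger_force: 0.0
```

```bash
python3 go.py 440 0 325 192.2 9; python3 chk.py m4 577,-314,88,98,33 594,-110,88,103,45 440,0,75,95,45
```

```text
clock 24.8 pos [ 578.3 -312.8  339.2] yaw 192.4 F [ 0.5  0.5 -0.3]
turn total frac wz 0.004
before turn mm [ 68.  335.2  14.2] per row [0.189 0.931 0.04 ]
after turn mm [ 69.  335.   14.2] per row [0.192 0.93  0.04 ]
top 577,-314,88,98,33 (12, 592.2, -301.7, 8.7, 6.9, -5.6, np.float64(94.4))
top 594,-110,88,103,45 (383, 595.4, -108.1, 61.4, 48.1, 10.7, np.float64(94.5))
top 440,0,75,95,45 (388, 441.8, -1.4, 61.5, 48.4, 11.5, np.float64(84.7))
side 577,-314,88,98,33 (545, 577.6, -313.7, 62.6, 48.0, 3.0, np.float64(94.7))
side 594,-110,88,103,45 (331, 593.5, -109.7, 61.5, 48.1, 11.4, np.float64(94.9))
side 440,0,75,95,45 (356, 439.7, -4.2, 61.7, 48.3, 11.8, np.float64(84.4))
```

Both full packs are home. Next I'll fetch orange.

>>> {"name": "step_arm", "arguments": {
  "increments": [
    [[0, 0, 0, 0.189, 0.931, 0.04, -1], [0, 0, 0, 0.189, 0.931, 0.04, -1], [0, 0, 0, 0.189, 0.931, 0.04, -1], [0, 0, 0, 0.189, 0.931, 0.04, -1], [0, 0, 0, 0.189, 0.931, 0.04, -1]]
  ]
}}

```text
clock: 25.4
eef_pos: [500.9, -137.7, 330.1]
eef_rot: [-3.142, 0.0, -2.929]
wrist_force: [0.1, -0.2, 0.5]
finger_gap: 94.2
finger_force: 0.0
```

>>> {"name": "step_arm", "arguments": {
  "increments": [
    [[0, 0, 0, 0.189, 0.931, 0.04, -1], [0, 0, 0, 0.189, 0.931, 0.04, -1], [0, 0, 0, 0.189, 0.931, 0.04, -1], [0, 0, 0, 0.189, 0.931, 0.04, -1], [0, 0, 0, 0, 0, 0, -1]]
  ]
}}

```text
clock: 25.9
eef_pos: [439.1, 2.7, 323.7]
eef_rot: [3.141, -0.0, -2.926]
wrist_force: [0.1, -0.3, 0.3]
finger_gap: 94.1
finger_force: 0.0
```

>>> {"name": "step_arm", "arguments": {
  "increments": [
    [[0, 0, 0, 0, 0, 0.7, -1], [0, 0, 0, 0, 0, 0.7, -1], [0, 0, 0, 0, 0, 0.5, -1], [0, 0, 0, 0, 0, 0, -1], [0, 0, 0, 0, 0, 0, 1]]
  ]
}}

```text
clock: 26.4
eef_pos: [440.9, -0.2, 248.1]
eef_rot: [-3.142, 0.0, -2.928]
wrist_force: [0.5, 1.1, 0.7]
finger_gap: 88.9
finger_force: 0.0
```

>>> {"name": "step_arm", "arguments": {
  "increments": [
    [[0, 0, 0, 0, 0, 0, 1], [0, 0, 0, 0, 0, 0, 1], [0, 0, 0, 0, 0, 0, 1], [0, 0, 0, 0, 0, 0, 1], [0, 0, 0, 0, 0, 0, 1]]
  ]
}}

```text
clock: 26.9
eef_pos: [440.5, 0.1, 247.7]
eef_rot: [-3.141, 0.0, -2.927]
wrist_force: [0.1, -1.6, 1.0]
finger_gap: 49.6
finger_force: 0.9
```

>>> {"name": "step_arm", "arguments": {
  "increments": [
    [[0, 0, 0, 0, 0, 0, 1], [0, 0, 0, 0, 0, -0.5, 1], [0, 0, 0, 0, 0, -0.9, 1], [0, 0, 0, 0, 0, -0.9, 1], [0, 0, 0, 0, 0, -0.9, 1]]
  ]
}}

```text
clock: 27.4
eef_pos: [440.1, 0.2, 376.6]
eef_rot: [3.141, -0.001, -2.927]
wrist_force: [0.4, 0.7, -3.1]
finger_gap: 48.4
finger_force: 34.7
```

```bash
python3 go.py 540 332.9 385 166 9;python3 -c "
from h import *;P=cloud(load('m4top'));q=P[(abs(P[...,0]-540)<30)&(abs(P[...,1]-332)<30)&(P[...,2]<30)&(P[...,2]>0)];print(q.mean(0),cv2.minAreaRect(q[:,:2].astype(np.float32)))"
```

```text
clock 27.4 pos [4.401e+02 2.000e-01 3.766e+02] yaw 192.3 F [ 0.4  0.7 -3.1]
turn total frac wz 0.584
before turn mm [-168.4  303.8   -8.4] per row [-0.468  0.844 -0.023]
after turn mm [-16.4 347.   -8.4] per row [-0.046  0.964 -0.023]
[542.37898826 336.68982507  11.62923447] ((542.0995483398438, 335.1351318359375), (34.709373474121094, 49.1207275390625), 78.24417114257812)
```

>>> {"name": "step_arm", "arguments": {
  "increments": [
    [[0, 0, 0.146, 0, 0, 0, 1], [0, 0, 0.146, 0, 0, 0, 1], [0, 0, 0.146, 0, 0, 0, 1], [0, 0, 0.146, 0, 0, 0, 1], [0, 0, 0, -0.046, 0.964, -0.02, 1]]
  ]
}}

```text
clock: 27.9
eef_pos: [451.3, 35.5, 376.0]
eef_rot: [-3.141, -0.001, 2.89]
wrist_force: [2.1, -0.1, -1.7]
finger_gap: 48.6
finger_force: 34.7
```

>>> {"name": "step_arm", "arguments": {
  "increments": [
    [[0, 0, 0, -0.046, 0.964, -0.02, 1], [0, 0, 0, -0.046, 0.964, -0.02, 1], [0, 0, 0, -0.046, 0.964, -0.02, 1], [0, 0, 0, -0.046, 0.964, -0.02, 1], [0, 0, 0, -0.046, 0.964, -0.02, 1]]
  ]
}}

```text
clock: 28.4
eef_pos: [507.2, 223.6, 379.7]
eef_rot: [-3.141, -0.001, 2.898]
wrist_force: [0.0, 0.3, -2.6]
finger_gap: 48.6
finger_force: 34.7
```

>>> {"name": "step_arm", "arguments": {
  "increments": [
    [[0, 0, 0, -0.046, 0.964, 0, 1], [0, 0, 0, -0.046, 0.964, 0, 1], [0, 0, 0, -0.046, 0.964, 0, 1], [0, 0, 0, 0, 0, 0, 1], [0, 0, 0, 0, 0, 0, 1]]
  ]
}}

```text
clock: 28.9
eef_pos: [540.3, 333.3, 379.0]
eef_rot: [-3.14, -0.001, 2.899]
wrist_force: [0.5, -0.7, -2.4]
finger_gap: 48.5
finger_force: 34.8
```

```bash
python3 go.py 540 333 280 166 3
```

```text
clock 28.9 pos [540.3 333.3 379. ] yaw 166.1 F [ 0.5 -0.7 -2.4]
turn total frac wz 0.002
before turn mm [ 0.2 -0.4 99. ] per row [ 0.001 -0.003  0.825]
after turn mm [ 0.2 -0.4 99. ] per row [ 0.001 -0.003  0.825]
```

>>> {"name": "step_arm", "arguments": {
  "increments": [
    [[0, 0, 0, 0, 0, 0.8, 1], [0, 0, 0, 0, 0, 0.7, 1], [0, 0, 0, 0, 0, 0.3, 1], [0, 0, 0, 0, 0, 0.3, 1], [0, 0, 0, 0, 0, 0.3, 1]]
  ]
}}

```text
clock: 29.4
eef_pos: [540.6, 332.6, 284.6]
eef_rot: [3.141, 0.001, 2.897]
wrist_force: [-0.2, 0.4, -3.6]
finger_gap: 48.0
finger_force: 34.8
```

>>> {"name": "step_arm", "arguments": {
  "increments": [
    [[0, 0, 0, 0, 0, 0.15, 1], [0, 0, 0, 0, 0, 0.1, 1], [0, 0, 0, 0, 0, 0, 1]]
  ]
}}

```text
clock: 29.7
eef_pos: [540.4, 332.9, 274.2]
eef_rot: [-3.142, -0.0, 2.898]
wrist_force: [0.5, 0.1, -2.3]
finger_gap: 48.2
finger_force: 34.8
```

>>> {"name": "step_arm", "arguments": {
  "increments": [
    [[0, 0, 0, 0, 0, 0.15, 1], [0, 0, 0, 0, 0, 0.15, 1], [0, 0, 0, 0, 0, 0.08, 1], [0, 0, 0, 0, 0, 0.02, 1], [0, 0, 0, 0, 0, 0, 1]]
  ]
}}

```text
clock: 30.2
eef_pos: [540.4, 332.9, 258.2]
eef_rot: [-3.142, -0.0, 2.898]
wrist_force: [0.7, 0.2, -1.1]
finger_gap: 48.1
finger_force: 34.8
```

>>> {"name": "step_arm", "arguments": {
  "increments": [
    [[0, 0, 0, 0, 0, 0.01, 1], [0, 0, 0, 0, 0, 0, -1], [0, 0, 0, 0, 0, 0, -1], [0, 0, 0, 0, 0, 0, -1], [0, 0, 0, 0, 0, 0, -1]]
  ]
}}

```text
clock: 30.7
eef_pos: [540.4, 332.9, 258.0]
eef_rot: [3.141, 0.0, 2.898]
wrist_force: [0.3, -0.4, -0.3]
finger_gap: 76.7
finger_force: 0.0
```

>>> {"name": "step_arm", "arguments": {
  "increments": [
    [[0, 0, 0, 0, 0, -0.5, -1], [0, 0, 0, 0, 0, -0.9, -1], [0, 0, 0, 0, 0, -0.9, -1], [0, 0, 0, 0, 0, -0.9, -1], [0, 0, 0, 0.9, 0, 0, -1]]
  ]
}}

```text
clock: 31.2
eef_pos: [507.2, 340.7, 391.0]
eef_rot: [3.136, 0.006, 2.895]
wrist_force: [0.1, 1.2, -1.6]
finger_gap: 93.7
finger_force: 0.0
```

>>> {"name": "step_arm", "arguments": {
  "increments": [
    [[0, 0, 0, 0.9, 0.3, 0, -1], [0, 0, 0, 0.9, 0.3, 0, -1], [0, 0, 0, 0.9, 0.3, 0, -1], [0, 0, 0, 0.5, 0, 0, -1], [0, 0, 0, 0, 0, 0, -1]]
  ]
}}

```text
clock: 31.7
eef_pos: [388.1, 408.3, 386.3]
eef_rot: [3.141, 0.0, 2.9]
wrist_force: [0.1, 0.1, 0.5]
finger_gap: 93.6
finger_force: 0.0
```

```bash
python3 chk.py m5 577,-314,88,98,33 594,-110,88,103,45 540,332,88,103,45 603,93,88,103,45
python3 -c "
from h import *
cv2.imwrite('pics/m5.png',cv2.resize(cv2.imread('pics/m5top.png')[140:290,140:440],None,fx=2.6,fy=2.6,interpolation=cv2.INTER_CUBIC))"
```

```text
top 577,-314,88,98,33 (334, 579.4, -311.9, 61.2, 49.3, 4.6, np.float64(93.7))
top 594,-110,88,103,45 (385, 595.5, -108.1, 61.7, 47.9, 11.6, np.float64(94.6))
top 540,332,88,103,45 (387, 540.6, 330.9, 62.3, 48.4, -14.3, np.float64(94.4))
top 603,93,88,103,45 (193, 602.5, 84.7, 58.0, 32.5, -1.2, np.float64(94.4))
side 577,-314,88,98,33 (543, 577.8, -313.7, 62.3, 47.6, 4.0, np.float64(94.7))
side 594,-110,88,103,45 (336, 592.9, -111.3, 62.2, 48.2, 13.9, np.float64(94.8))
side 540,332,88,103,45 (164, 538.2, 328.5, 61.5, 50.3, -19.0, np.float64(95.3))
side 603,93,88,103,45 (229, 601.6, 90.7, 62.5, 49.8, -4.0, np.float64(94.9))
```

View pics/m5.png

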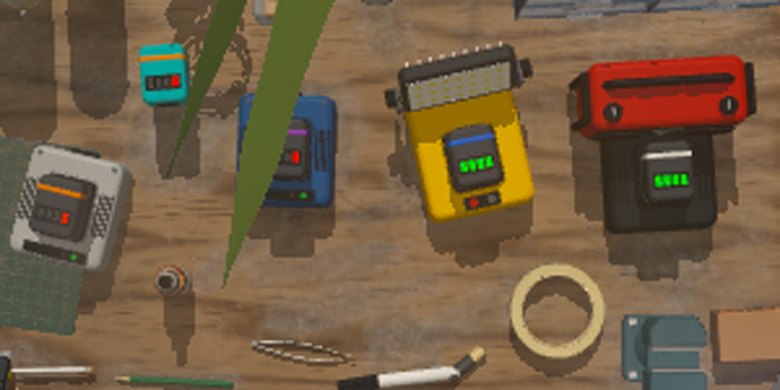

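The picture shows orange in the grey charger (63,205), violet in the blue charger (292,155), blue in the light (473,160) and white in the radio (668,175). All four head tops stand about 95 mm high, the bottle is upright at (172,280), and the gripper is clear. I'm handing in.

```bash
python3 -c "
from h import *
print(workorder.sign_off())"
```

```text
the job is handed in; nothing more can be done
None
```

The swap is done and handed in: blue is in the light, white in the radio, orange in the grey charger and violet in the blue charger, all measured fully home with the bottle upright; the sign-off returned no verdict.

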